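# Seat a plaster quadrant model on the dowel pin of a spring-seat bonding jig

## Robot

A 7-joint arm with a two-finger parallel gripper is mounted at the origin on the work surface. World frame = base frame: x ahead of the robot, y to its left, z up, the work surface at z = 0. Lengths are in m, angles in rad, forces in N, time in s.
With the tool pointing down it reaches from about 0.4 to 0.85 m from the base axis. Payload 10.4 kg.
Tool frame: the origin (TCP) lies on the centre line of the jaws, within the pads' length; the fingertips stand 17 mm ahead of it and the grasp point (between the pads) lies 2 mm behind it; z points along the fingers, y is the line along which they close (so a half turn about z gives the same grasp; the last joint's range is limited). The gripper opens to 85 mm and grips with 20 to 120 N. Pads are 22 mm wide; open, the fingers measure 114 mm over their backs; the gripper's body (76 mm by 85 mm) begins 54 mm behind the grasp point. The pads swing forward as they close: fully open they stand 13 mm farther back than shut.
Start: joints at [1.3, 0.332, -0.065, 1.46, 0.022, 1.35, -0.088], TCP at [0.153, -0.606, 0.248] pointing down, gripper open.
Joint ranges: [-2.6, 2.6], [-0.5, 2.12], [-1.47, 1.34], [0.16, 2.42], [-1.27, 4.41], [0.06, 2.06], [-2.6, 2.6]. Speed limits (rad/s): [2.22, 2.22, 2.79, 2.79, 3.14, 3.14, 3.14].

## Interface

Orientations are given as a unit quaternion [x, y, z, w].
In Python, from workcell import sensors, imaging, order, spotter gives the robot as it stands. The module is installed in compiled form; this text tells all that it offers.
- The arm moves only by the shell command python3 -m inch 'ROWS' [FORCE]. ROWS is JSON, a list that holds one entry, the list of rows, each a list of 7 numbers: the shift along the tool's x, y, z in m, then the turn, a rotation vector about the tool's x, y, z in rad, then the closure, from -1 (fully open) to 1 (shut). In form: [[[x, y, z, ax, ay, az, hand], ...]]. A call has 1 to 10 rows; each row is the pose to reach, as a shift and turn from the pose commanded when the call began, along the tool's axes at that moment; what a row does not reach only later rows make up. A row lasts 1/10 s, in which the tool goes at most 50 mm and 8.59 degrees, less where a joint would pass 70% of its speed; a pose out of reach is approached as far as the arm can. A call with a gripper value outside its range is refused whole. The fingers move at their own pace and stop on an object; FORCE is the grip in N (left out, the last holds). Time passes only in rows, so rows that repeat a pose let the fingers close. It gives the time, the measured TCP pose, the force, the opening and the grip force at its end, in the units of the state.
- sensors.get_obs(): the state, without advancing time (a new reading comes with each control period).
- imaging.camera(name): name is "side" or "top"; returns the picture (400x640x3 uint8, blue, green, red); there is no depth.
- imaging.calibration(name): a dict with "mtx" (3x3 intrinsics, pixels), "R" (3x3) and "t" (3): a world point X has camera coordinates R X + t. Camera axes: x right, y down, z forward; pixel columns grow to the right and rows downward; lengths in m; the calibration is good to about 2 mm. A picture is of the moment at which its call begins. calibration takes no time and is no camera call.
- order.hand_in(): hands the job in; it is judged then, once.
Trained networks look in the newest picture that a camera, given by its name, has taken for a name from the list of things; names that differ only in an ending like _2 or _b are one class to them, and where a whole thing is asked for, a point or a joint stands for the part that bears it (a point fixed in the world has none). Each returns a list of dicts, best first, with "conf" (0 to 1); they miss things now and then, are a little off and sometimes report something else, mostly with a low value. They report only what shows in the picture. A call takes as long as a camera call. They do not tell look-alikes from the thing itself.
- spotter.look_for(label, camera): "pixel" ([column, row] in pixels, amid what is visible of it).
The state is a dict: "clock": time; "joint_pos": joint angles; "joint_velocities": joint speeds; "tau": joint torques, N m; "position": TCP position; "ee_rot": TCP orientation; "ft_force": force on the tool from outside, world axes, zero at the start; "torque": the same for the moment, N m; "grip_width": opening from 0.0 (shut) to 1.0 (fully open); "grasp_force": force on a finger pad.
Only numpy, scipy, OpenCV 4.12 (cv2) and the standard library are available. Lean on these libraries where they do the work, as an engineer would, in place of code of your own. Each camera call takes 0.05 s, during which the arm holds its last target. There are 200 camera calls.

## Task

Pick up the long plaster tooth model (the one with a row of seven teeth) and lower it, level and square with the jig, until its flat underside rests on the tip of the jig's pin about a centimetre away from the hole; then slide it along until the hole drops over the pin. Press it down until the spring seat is fully home, without slamming it, and finish like that: still gripping the model and holding it pressed down, not letting go. Leave everything else on the bench where it is.

Things in the scene. Friction and masses are not known exactly. Their poses are not given: they have to be found in the camera images.
- model: LONG plaster tooth model, about 150 g: block 66 mm long (its x), 32 mm wide (its y), 28 mm high, with an 18 mm wide ridge and a row of seven teeth along its top, 41 mm high in all; stands teeth up. Origin: centre of its underside, z up. Its two long sides are flat for gripping up to 28 mm height. Either end may point either way on the jig
- model_hole (a point): mouth of the model's blind round hole, 11 mm across and 20 mm deep, in the middle of its flat underside (not seen from above): same point and axes as the model's origin
- jig: bonding jig fixed to the bench: aluminium base 130 mm (its x) x 85 mm (its y) x 18 mm with a dark steel spring seat above it and an upright steel pin through the middle. Origin: centre of its underside, on the bench; z up. Nothing on it rises above the seat but the pin
- pin: the jig's upright steel locating pin, 8 mm across, with a slightly bevelled tip 4.4 mm across; it stands fixed in the middle of the jig. Origin on the pin's axis, 33 mm below its tip
- pin_tip (a point): top of the pin, on its axis, 51 mm above the bench; 9 mm above the seat at rest and 15 mm above the seat when this is fully down. Axes are those of the jig
- seat (a joint): spring seat round the pin, a dark steel plate 92 x 52 x 8 mm (long side along the jig's x), top 42 mm above the bench at rest; goes straight down when pressed. Value in m: 0 at rest (up), 0.006 fully down on its stop. About 3 N starts it moving (the model's weight alone does not), about 9 N puts it fully down; it springs back when let go
- seat_top (a point): point on the seat's top face, 36 mm along the jig's +x from the pin's axis; goes down with the seat
- short_model: SHORT plaster model, block 40 x 34 x 22 mm with three teeth, 33 mm high in all; not part of the job. Origin: centre of its underside
- arch_model: horseshoe-shaped plaster full-arch model, about 73 x 62 x 25 mm; not part of the job. Origin at its underside
- wax_tin: round aluminium tin, 56 mm across, 26 mm high; not part of the job
- bur_block: small wooden block 50 x 30 x 22 mm with burs standing in it (46 mm high in all); not part of the job
- bowl: black rubber mixing bowl, 104 mm across, 55 mm high; not part of the job
- amber_bottle: closed amber bottle, 64 mm across, 140 mm high; not part of the job
- jar: white screw jar, 72 mm across, 90 mm high; not part of the job
- plaster_spatula: spatula with wooden handle, 190 mm long, lying on the bench; not part of the job
Not all that is in view belongs to the job. What is shaped like the model but green or turquoise is not meant. Leave any purple look-alike of the jig alone.

How it is judged:
By the outcome, as a careful person would: the job done as asked, in the order asked, and still so for the second after the job is handed in, while the arm keeps its last pose, push and grip.
It also fails if it takes over 40 s, if anything falls off the work surface, if the arm or the gripper's body presses on something with over 40 N, if the wrist force passes 120 N, or if a joint passes its speed limit or range.

## Working session

There is one attempt and no reset: what is moved stays moved. The work goes in short steps, Python scripts to look and compute and a shell command to move; the robot and the scene stay as the last step left them, time stands still between calls to the robot, and variables do not carry over. Pictures are saved under pics/ and viewed, at most 10 in all, crops included, and the job is handed in when it is done.

```bash
mkdir -p pics
python3 - <<'E'
from workcell import sensors, imaging, spotter
import cv2,numpy as np
for c in("top","side"):
    im=imaging.camera(c);cv2.imwrite(f"pics/{c}0.png",im)
    k=imaging.calibration(c);print(c,np.round(k["mtx"],1).tolist(),np.round(k["R"],3).tolist(),np.round(k["t"],3).tolist())
    for l in("model","jig","pin_tip","short_model"):
        print(l,[(np.round(d["pixel"],1).tolist(),round(d["conf"],2)) for d in spotter.look_for(l,c)])
o=sensors.get_obs();print({k:np.round(v,3).tolist() for k,v in o.items()})
E
```

```text
top [[408.4, 0.0, 319.9], [0.0, 408.4, 200.4], [0.0, 0.0, 1.0]] [[-0.011, -1.0, 0.001], [-0.984, 0.011, -0.178], [0.178, -0.003, -0.984]] [0.059, 0.567, 1.099]
model [([341.0, 224.1], 0.84), ([338.4, 263.9], 0.59), ([308.3, 207.5], 0.59)]
jig [([280.8, 295.5], 0.82), ([262.8, 230.4], 0.66)]
pin_tip []
short_model [([419.2, 238.1], 0.54)]
side [[416.0, 0.0, 320.6], [0.0, 416.0, 200.9], [0.0, 0.0, 1.0]] [[0.996, -0.089, 0.005], [-0.04, -0.498, -0.866], [0.079, 0.863, -0.5]] [-0.533, 0.113, 1.145]
model [([309.3, 227.6], 0.84), ([269.9, 227.0], 0.7), ([327.8, 209.6], 0.63)]
jig [([298.7, 191.9], 0.95)]
pin_tip []
short_model [([300.0, 286.8], 0.81)]
{'clock': 0.5, 'joint_pos': [1.3, 0.332, -0.065, 1.46, 0.022, 1.35, -0.089], 'joint_velocities': [-0.0, -0.001, -0.0, -0.002, 0.001, -0.0, 0.0], 'tau': [0.0, -62.474, 0.049, -39.156, 0.016, 0.002, -0.0], 'position': [0.153, -0.606, 0.248], 'ee_rot': [0.992, 0.124, 0.0, -0.0], 'ft_force': [0.359, 0.429, 0.457], 'torque': [-0.004, 0.011, 0.032], 'grasp_force': 0.0, 'grip_width': 1.002}
```

Run:
```python
import cv2,numpy as np
a=cv2.imread("pics/top0.png");b=cv2.imread("pics/side0.png")
cv2.imwrite("pics/top0c.png",cv2.resize(a[170:370,200:460],None,fx=3,fy=3,interpolation=cv2.INTER_CUBIC)[:600,:780])
cv2.imwrite("pics/side0c.png",cv2.resize(b[140:340,200:460],None,fx=3,fy=3,interpolation=cv2.INTER_CUBIC))
```

```text
(no output)
```

View pics/top0c.png

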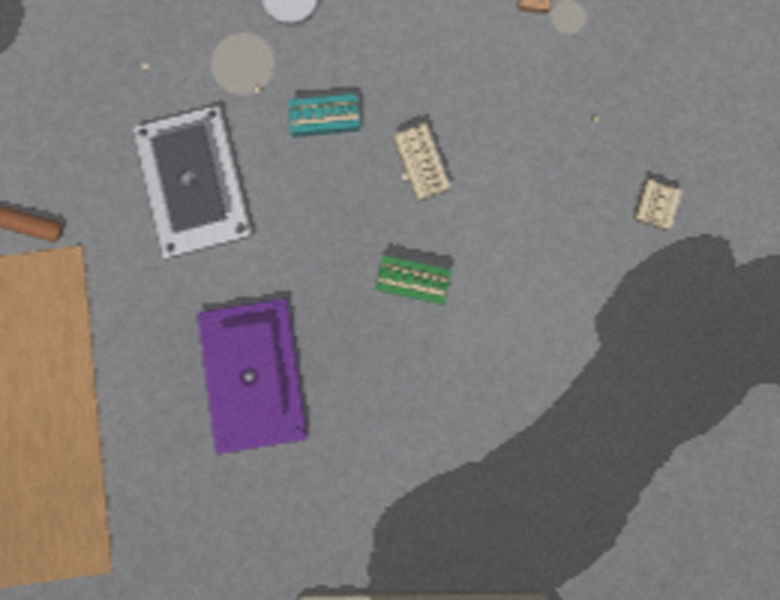

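View pics/side0c.png

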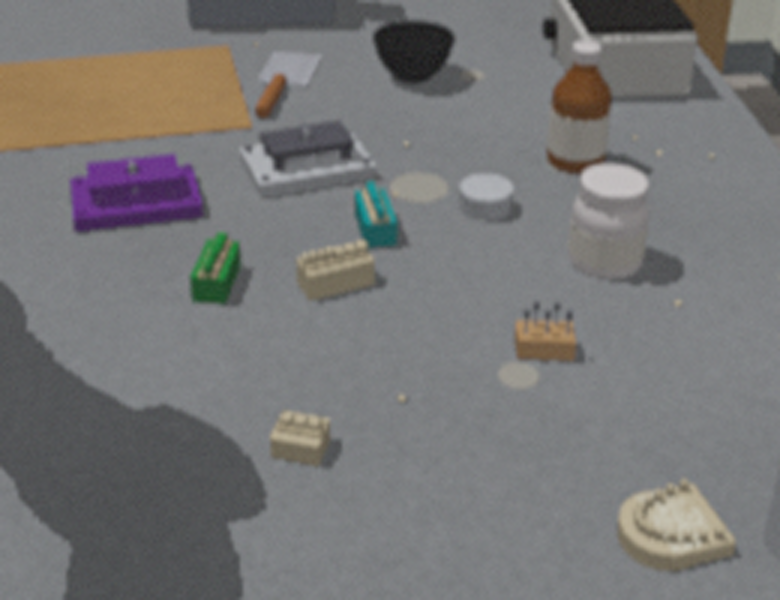

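Candidates, in top-picture pixels: cream seven-tooth model (341,223), green look-alike (338,263), turquoise look-alike (308,207) and short three-tooth cream model (419,238). The cream long one fits the description, being plaster-coloured with a long row of teeth, and the enlarged crop confirms it. The jig is the aluminium one at (263,230), with its pin near (262,229). The purple one at (283,296) is the decoy.

```bash
cat > fit.py <<'E'
import cv2,numpy as np
from scipy.optimize import minimize
from workcell import imaging
def proj(c,P):
    k=imaging.calibration(c);q=(np.array(k["R"])@np.asarray(P,float).T).T+np.array(k["t"]).ravel()
    u=q@np.array(k["mtx"]).T;return u[:,:2]/u[:,2:]
def ray(c,uv,z):
    k=imaging.calibration(c);R=np.array(k["R"]);t=np.array(k["t"]).ravel()
    d=R.T@np.linalg.inv(k["mtx"])@[uv[0],uv[1],1];o=-R.T@t
    return o+d*(z-o[2])/d[2]
def box(l,w,z0,z1):return np.array([[x,y,z] for x in(-l/2,l/2) for y in(-w/2,w/2) for z in(z0,z1)])
def place(P,p):
    c,s=np.cos(p[2]),np.sin(p[2]);return P@np.array([[c,-s,0],[s,c,0],[0,0,1]]).T+[p[0],p[1],0]
def render(c,parts,p,shape):
    S=4;m=np.zeros((shape[0]*S,shape[1]*S),np.uint8)
    for b in parts:
        uv=(proj(c,place(b,p))+.5)*S-.5
        cv2.fillConvexPoly(m,cv2.convexHull(np.round(uv*16).astype(np.int32)),255,shift=4)
    return cv2.GaussianBlur(cv2.resize(m,(shape[1],shape[0]),interpolation=cv2.INTER_AREA)/255.,(0,0),.6)
def fit(masks,parts,p0):
    f=lambda p:sum(((render(c,parts,p,m.shape)-m)**2).sum() for c,m in masks.items())
    r=minimize(f,p0,method="Nelder-Mead",options=dict(initial_simplex=np.array(p0)+np.array([[0,0,0],[.008,0,0],[0,.008,0],[0,0,.15]]),xatol=1e-4,fatol=.01))
    return r.x,r.fun
def blob(m,uv):
    n,l=cv2.connectedComponents(m.astype(np.uint8));r,c=int(uv[1]),int(uv[0])
    w=l[r-3:r+4,c-3:c+4];v=np.bincount(w[w>0]).argmax();return l==v
MODEL=[box(.066,.032,0,.028),box(.064,.018,.028,.040)]
JIG=[box(.130,.085,0,.018),box(.092,.052,.034,.042)]
def cream(im,uv):
    s=im[...,2].astype(float)-im[...,0]
    k=blob((s>18)&(im[...,1]>70)&(im[...,2]>im[...,1]-3),uv);return k.astype(float)
E
python3 - <<'E'
from fit import *
T=cv2.imread("pics/top0.png");S=cv2.imread("pics/side0.png")
mm={"top":cream(T,(341,223)),"side":cream(S,(312,229))}
print({k:m.sum() for k,m in mm.items()})
p=ray("top",(341,223),.03);print(p)
for ms in(mm,{"top":mm["top"]},{"side":mm["side"]}):
    print("model",min((fit(ms,MODEL,[p[0],p[1],y]) for y in(.3,-.3,1.2)),key=lambda r:r[1]))
# jig: hull of bright blob
jm={}
for c,im,uv in(("top",T,(249,230)),("side",S,(290,202))):
    g=im.astype(int);b=blob((g.min(2)>135),uv);pts=np.argwhere(b)[:,::-1].astype(np.int32)
    m=np.zeros(b.shape,np.uint8);cv2.fillConvexPoly(m,cv2.convexHull(pts),1)
    print(c,b.sum(),m.sum());jm[c]=m.astype(float)
p=ray("top",(263,230),.02);print(p)
print("jig",min((fit({"top":jm["top"]},JIG[:1],[p[0],p[1],y]) for y in(.2,-.2)),key=lambda r:r[1]))
d={}
for c,im,uv in(("top",T,(262,222)),("side",S,(295,187))):
    d[c]=blob(im.max(2)<75,uv);print(c,d[c].sum())
print("pin top ray", ray("top",(262.3,229.3),.051))
# side view patches of pin
g=cv2.cvtColor(T,6);print(g[222:238,255:270])
g=cv2.cvtColor(S,6);print(g[178:192,294:312])
E
```

```text
{'top': np.float64(286.0), 'side': np.float64(356.0)}
[ 0.50527711 -0.00689255  0.03      ]
model (array([ 0.50700814, -0.00478176,  0.35462395]), np.float64(64.82735291116032))
model (array([ 0.50571482, -0.00509402,  0.34144103]), np.float64(15.318630229363137))
model (array([ 0.50850791, -0.00473056,  0.31839335]), np.float64(44.05672685608649))
top 590 1410
side 167 350
[0.48882809 0.21560621 0.02      ]
jig (array([0.4903076 , 0.21626564, 0.2466931 ]), np.float64(26.32943488630754))Traceback (most recent call last):
  File "<stdin>", line 18, in <module>
  File "fit.py", line 26, in blob
    w=l[r-3:r+4,c-3:c+4];v=np.bincount(w[w>0]).argmax();return l==v
                           ~~~~~~~~~~~~~~~~~~~~~~~~~~^^
ValueError: attempt to get argmax of an empty sequence
```

```bash
python3 -m inch '[[[0.035,-0.035,0,0,0,-0.01,-0.2],[0.07,-0.07,0,0,0,-0.02,-0.2],[0.105,-0.106,0,0,0,-0.03,-0.2],[0.14,-0.141,0,0,0,-0.04,-0.2],[0.175,-0.176,0,0,0,-0.05,-0.2],[0.21,-0.212,0,0,0,-0.06,-0.2],[0.245,-0.247,0,0,0,-0.07,-0.2],[0.28,-0.282,0,0,0,-0.08,-0.2],[0.315,-0.318,0,0,0,-0.09,-0.2],[0.35,-0.353,0,0,0,-0.096,-0.2]]]' 30
python3 - <<'E'
from fit import *
T=cv2.imread("pics/top0.png");S=cv2.imread("pics/side0.png")
print(cv2.cvtColor(T,6)[224:236,256:269]);print(cv2.cvtColor(S,6)[178:192,294:310])
print(proj("top",[[.4903,.2163,.051]]),proj("side",[[.4903,.2163,.051]]))
E
```

```text
clock: 1.5
position: [0.4067, -0.176, 0.2487]
ee_rot: [0.985, 0.171, 0.0, 0.001]
ft_force: [0.9, -1.1, -0.3]
grip_width: 0.601
grasp_force: 0.0
[[ 88  84  88  85  86  84  84  87  85  86  82  86  84]
 [ 85  84  86  89  86  86  85  83  86  88  85  87  84]
 [ 86  84  85  86  84  82  85  88  91  85  87  84  87]
 [ 88  88  85  85  75  81 114 107  94  88  86  85  88]
 [ 86  86  85  76  89 126 138 121 112  99  85  84  88]
 [ 86  88  86  77 111 141 145 109  96  88  85  88  86]
 [ 89  85  87  82 104 122 118  96  78  80  84  88  88]
 [ 85  86  86  85  94 103 106  87  76  83  81  85  89]
 [ 87  87  86  86  86  81  82  85  87  85  83  85  86]
 [ 85  86  86  82  88  88  88  82  86  85  86  85  90]
 [ 86  85  89  86  86  87  85  84  87  84  85  85  86]
 [ 85  87  85  86  88  85  87  85  85  86  85  88  86]]
[[129 127 129 127 127 126 125 126 126 126 128 128 128 129 127 128]
 [128 125 129 129 129 126 124 125 128 129 129 130 130 126 129 126]
 [128 127 127 126 128 126 125 123 127 127 125 124 121 116 111 108]
 [127 127 126 125 126 120 115 112 113 109 105 105 100  95  95  92]
 [117 111 112 111 107 102 101 111 106  96  89  88  83  85  87  82]
 [101  95  91  90  87  86  92 114 111  94  85  84  87  87  83  85]
 [ 86  88  84  84  85  82  85 102 107  91  83  82  87  83  85  88]
 [ 83  84  86  83  85  79  78  93  92  80  78  84  83  85  84  88]
 [ 88  86  84  85  84  80  78  88  86  80  79  83  87  87  84  87]
 [ 82  83  85  86  81  86  84  89  87  81  86  84  84  82  87  83]
 [ 85  87  87  87  84  84  84  85  86  82  82  76  74  76  73  70]
 [ 86  84  86  85  78  75  79  71  70  68  68  62  60  64  59  59]
 [ 74  73  69  67  65  61  59  62  60  62  63  59  66  72  75  83]
 [ 62  61  60  63  63  65  69  70  75  79  93  85  85  91  97 101]]
[[261.243127   228.28356338]] [[300.78722823 182.76397712]]
```

```bash
python3 -m inch '[[[0.03,-0.025,0,0,0,0,-0.2],[0.06,-0.05,0,0,0,0,-0.2],[0.09,-0.075,0.02,0,0,0,-0.2],[0.122,-0.102,0.05,0,0,0,-0.2],[0.152,-0.127,0.09,0,0,0,-0.2],[0.152,-0.127,0.13,0,0,0,-0.2],[0.152,-0.127,0.15,0,0,0,-0.2],[0.152,-0.127,0.15,0,0,0,-0.2],[0.152,-0.127,0.15,0,0,0,-0.2]]]'
python3 - <<'E'
from fit import *
ims=[]
for c,(u,v) in(("side",(312,215)),("top",(341,215))):
    im=imaging.camera(c);cv2.imwrite(f"pics/{c}1.png",im)
    ims.append(cv2.resize(im[v-50:v+50,u-50:u+50],None,fx=4,fy=4,interpolation=cv2.INTER_CUBIC))
cv2.imwrite("pics/hov.png",np.hstack(ims))
E
```

```text
clock: 2.4
position: [0.5067, -0.0071, 0.0991]
ee_rot: [0.985, 0.171, 0.0, -0.0]
ft_force: [-0.4, -0.0, -0.1]
grip_width: 0.6
grasp_force: 0.0
```

View pics/hov.png

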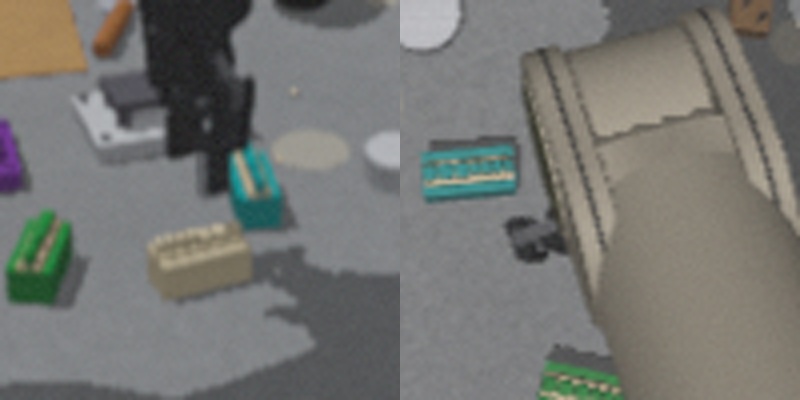

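Run:
```python
from fit import *
print(proj("side",[[.517,-.036,.082],[.497,.022,.082]]))
```

```text
[[315.00751114 215.50047442]
 [306.27582367 204.84155261]]
```

```bash
python3 -m inch '[[[0.001,-0.002,0.02,0,0,0,-0.2],[0.001,-0.002,0.045,0,0,0,-0.2],[0.001,-0.002,0.065,0,0,0,-0.2],[0.001,-0.002,0.075,0,0,0,-0.2],[0.001,-0.002,0.075,0,0,0,-0.2],[0.001,-0.002,0.075,0,0,0,0.2],[0.001,-0.002,0.075,0,0,0,0.5],[0.001,-0.002,0.075,0,0,0,0.8],[0.001,-0.002,0.075,0,0,0,1],[0.001,-0.002,0.075,0,0,0,1]]]' 60
```

```text
clock: 3.5
position: [0.5078, -0.0049, 0.0249]
ee_rot: [0.985, 0.171, 0.001, 0.001]
ft_force: [-1.4, -0.6, 6.6]
grip_width: 0.357
grasp_force: 60.6
```

```bash
python3 -m inch '[[[0,0,0,0,0,0,1],[0,0,0,0,0,0,1],[0,0,-0.02,0,0,0,1],[0,0,-0.05,0,0,0,1],[0,0,-0.08,0,0,0,1],[0,0,-0.1,0,0,0,1],[0,0,-0.1,0,0,0,1],[0,0,-0.1,0,0,0,1]]]' 60
python3 - <<'E'
from fit import *
im=imaging.camera("side");cv2.imwrite("pics/side2.png",im)
u,v=312,190
cv2.imwrite("pics/lift.png",cv2.resize(im[v-60:v+60,u-60:u+60],None,fx=5,fy=5,interpolation=cv2.INTER_CUBIC))
E
```

```text
clock: 4.3
position: [0.5067, -0.0051, 0.1236]
ee_rot: [0.985, 0.171, 0.0, 0.0]
ft_force: [-0.2, -0.2, -2.1]
grip_width: 0.36
grasp_force: 59.9
```

View pics/lift.png

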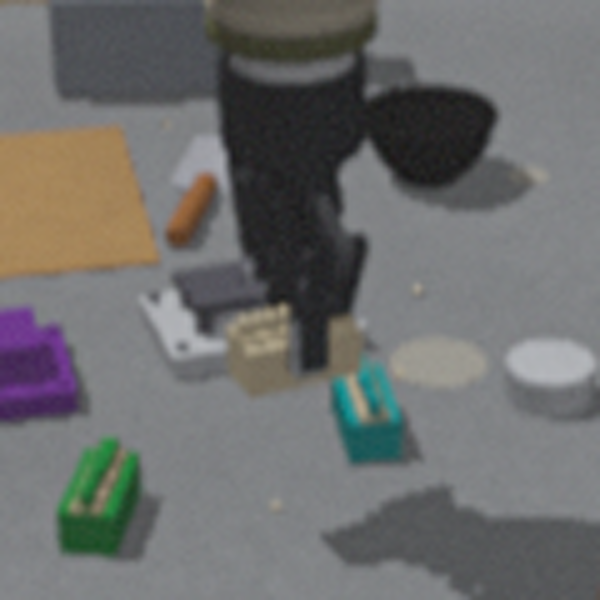

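```bash
cat > inhand.py <<'E'
from fit import *
import fit
def inhand(f,u0,v0,tcp,zu,yaw):
    S=cv2.imread(f);s=S[...,2].astype(int)-S[...,0]
    m=((s>18)&(S[...,1]>60)&(S[...,2].astype(int)>S[...,1].astype(int)-3)).astype(np.uint8)
    w=np.zeros_like(m);w[v0-22:v0+22,u0-28:u0+28]=1;m*=w
    n,l,st,_=cv2.connectedComponentsWithStats(m)
    m=np.isin(l,[i for i in range(1,n) if st[i,4]>=12])
    pts=np.argwhere(m)[:,::-1].astype(np.int32);h=np.zeros(m.shape,np.uint8)
    cv2.fillConvexPoly(h,cv2.convexHull(pts),1)
    print("hull",h.sum(),pts.min(0),pts.max(0))
    d=np.array([np.cos(yaw),np.sin(yaw)])
    def cost(q,pr=False):
        # along-offset, pitch about the model's y, z error, yaw error
        a,pit,dz,dy=q;r=[]
        B=np.vstack(MODEL);c,sn=np.cos(pit),np.sin(pit)
        B=np.c_[c*B[:,0]+sn*(B[:,2]-.025),B[:,1],-sn*B[:,0]+c*(B[:,2]-.025)+.025+zu+dz]
        x=render("side",[B],[tcp[0]+a*d[0],tcp[1]+a*d[1],yaw+dy],h.shape)
        return ((x-h)**2).sum()+(dz/.0015)**2+(pit/.05)**2+(dy/.05)**2
    r=minimize(cost,[0,0,0,0],method="Nelder-Mead",options=dict(initial_simplex=np.array([[0,0,0,0],[.006,0,0,0],[0,.06,0,0],[0,0,.003,0],[0,0,0,.05]])))
    print("along mm %.1f pitch %.3f dz mm %.1f dyaw %.3f cost %.1f"%(r.x[0]*1e3,r.x[1],r.x[2]*1e3,r.x[3],r.fun))
E
python3 -c "
from inhand import *
inhand('pics/side2.png',311,201,(.5067,-.0051),.0987,.344)"
```

```text
hull 488 [298 191] [324 213]
along mm 2.6 pitch 0.126 dz mm -5.0 dyaw -0.075 cost 99.6
```

```bash
python3 -m inch '[[[0.004,-0.02,-0.01,0,0,0.01,1],[0.01,-0.05,-0.02,0,0,0.02,1],[0.018,-0.085,-0.02,0,0,0.04,1],[0.026,-0.12,-0.02,0,0,0.06,1],[0.034,-0.155,-0.02,0,0,0.08,1],[0.041,-0.19,-0.02,0,0,0.097,1],[0.0465,-0.215,-0.015,0,0,0.097,1],[0.0465,-0.215,0,0,0,0.097,1],[0.0465,-0.215,0,0,0,0.097,1],[0.0465,-0.215,0,0,0,0.097,1]]]' 60
python3 - <<'E'
from inhand import *
from workcell import sensors
o=sensors.get_obs();q=o["ee_rot"];p=o["position"];th=2*np.arctan2(q[1],q[0]);print(p,th)
im=imaging.camera("side");cv2.imwrite("pics/side3.png",im)
u,v=proj("side",[[p[0],p[1],p[2]]])[0].astype(int);print(u,v)
inhand("pics/side3.png",u,v,p,p[2]-.0249,th)
print(proj("side",[[.4903,.2163,.051]]))
cv2.imwrite("pics/j3.png",cv2.resize(im[v-40:v+40,u-50:u+50],None,fx=7,fy=7,interpolation=cv2.INTER_CUBIC))
E
```

```text
clock: 5.35
position: [0.4776, 0.212, 0.1224]
ee_rot: [0.992, 0.123, -0.001, 0.0]
ft_force: [0.6, -0.9, -2.0]
grip_width: 0.36
grasp_force: 59.9
[0.47763918 0.21199975 0.12235686] 0.2458271014774066
296 163
hull 934 [268 155] [307 183]
along mm -44.2 pitch 0.004 dz mm 0.7 dyaw 0.053 cost 556.3
[[300.78722823 182.76397712]]
```

View pics/j3.png

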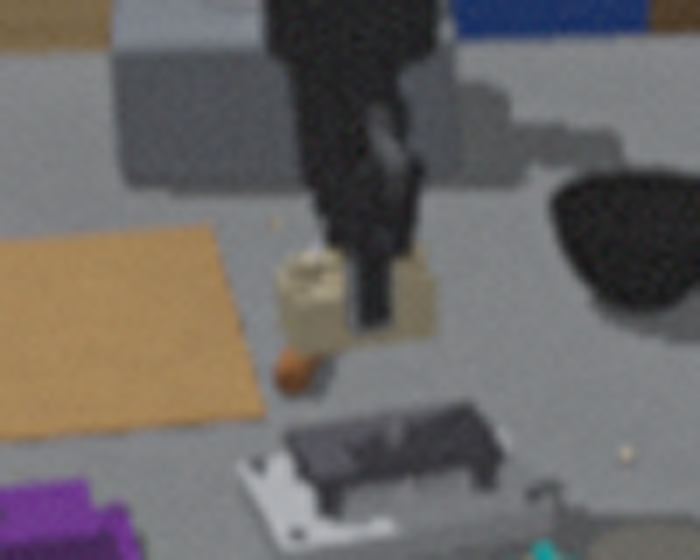

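```bash
sed -i 's/w\[v0-22.*=1;m\*=w/w[v0-7:v0+10,u0-12:u0+16]=1;m*=w*(s<75)/' inhand.py
python3 - <<'E'
from inhand import *
p=[.4776,.212,.1224];inhand("pics/side3.png",296,163,p,.0975,.246)
for a in(-.004,0,.004):
  B=place(box(.066,.032,.0975,.1255),[p[0]+a*.97,p[1]+a*.243,.246]);print(a,np.round(proj("side",B)[[0,4]],1).tolist(), np.round(proj("side",B)[[2,6,3,7]],1).tolist())
E
```

```text
hull 292 [286 158] [307 172]
along mm 0.3 pitch 0.011 dz mm -0.0 dyaw -0.021 cost 30.7
-0.004 [[286.6, 174.3], [306.8, 171.3]] [[283.9, 170.0], [303.8, 167.2], [283.6, 162.0], [303.7, 159.2]]
0 [[287.8, 174.1], [308.0, 171.1]] [[285.2, 169.9], [305.0, 167.0], [284.8, 161.8], [304.9, 159.1]]
0.004 [[289.1, 173.9], [309.2, 171.0]] [[286.4, 169.7], [306.2, 166.8], [286.1, 161.6], [306.1, 158.9]]
```

```bash
python3 -m inch '[[[0.003,0,0.01,0,0,0,1],[0.003,0,0.022,0,0,0,1],[0.003,0,0.032,0,0,0,1],[0.003,0,0.038,0,0,0,1],[0.003,0,0.042,0,0,0,1],[0.003,0,0.042,0,0,0,1],[0.003,0,0.042,0,0,0,1]]]' 60
python3 -m inch '[[[0,0,0.001,0,0,0,1],[0,0,0.001,0,0,0,1],[0,0,0.002,0,0,0,1],[0,0,0.002,0,0,0,1],[0,0,0.003,0,0,0,1],[0,0,0.003,0,0,0,1]]]'
```

```text
clock: 6.1
position: [0.4809, 0.2141, 0.0815]
ee_rot: [0.992, 0.123, 0.0, -0.0]
ft_force: [-0.2, -0.0, -2.0]
grip_width: 0.358
grasp_force: 59.9
clock: 6.7
position: [0.4808, 0.2139, 0.0782]
ee_rot: [0.992, 0.123, -0.0, 0.0]
ft_force: [0.5, 0.0, -2.4]
grip_width: 0.357
grasp_force: 59.9
```

```bash
python3 -m inch '[[[0,0,0.001,0,0,0,1],[0,0,0.001,0,0,0,1],[0,0,0.002,0,0,0,1],[0,0,0.002,0,0,0,1]]]'
python3 -m inch '[[[0,0,0.0005,0,0,0,1],[0,0,0.0005,0,0,0,1],[0,0,0.001,0,0,0,1],[0,0,0.001,0,0,0,1]]]'
```

```text
clock: 7.1
position: [0.4808, 0.2139, 0.0761]
ee_rot: [0.992, 0.123, -0.0, 0.0]
ft_force: [-0.6, 0.6, -2.0]
grip_width: 0.36
grasp_force: 59.9
clock: 7.5
position: [0.481, 0.214, 0.0757]
ee_rot: [0.992, 0.123, 0.0, 0.0]
ft_force: [-2.1, -1.0, 5.2]
grip_width: 0.36
grasp_force: 60.9
```

```bash
python3 -m inch '[[[0.001,0,0,0,0,0,1],[0.002,0,0,0,0,0,1],[0.003,0,0,0,0,0,1],[0.004,0,0,0,0,0,1],[0.005,0,0,0,0,0,1],[0.005,0,0,0,0,0,1]]]'
python3 -m inch '[[[0.001,0,0,0,0,0,1],[0.001,0,0,0,0,0,1]]]'
python3 -m inch '[[[0.001,0,0,0,0,0,1],[0.001,0,0,0,0,0,1]]]'
```

```text
clock: 8.1
position: [0.4857, 0.2155, 0.0757]
ee_rot: [0.992, 0.123, 0.0, -0.0]
ft_force: [-3.1, -0.3, 4.9]
grip_width: 0.358
grasp_force: 60.8
clock: 8.3
position: [0.4866, 0.2157, 0.0756]
ee_rot: [0.992, 0.123, 0.0, -0.0]
ft_force: [-2.3, -1.1, 4.0]
grip_width: 0.362
grasp_force: 60.8
clock: 8.5
position: [0.4877, 0.2159, 0.0756]
ee_rot: [0.992, 0.123, 0.0, -0.0]
ft_force: [-1.5, -0.6, 4.1]
grip_width: 0.358
grasp_force: 60.7
```

```bash
for i in 1 2; do :; done; python3 -m inch '[[[0.001,0,0,0,0,0,1],[0.001,0,0,0,0,0,1]]]'
python3 -m inch '[[[0.001,0,0,0,0,0,1],[0.001,0,0,0,0,0,1]]]'
python3 -m inch '[[[0.001,0,0,0,0,0,1],[0.001,0,0,0,0,0,1]]]'
```

```text
clock: 8.7
position: [0.4887, 0.2161, 0.0754]
ee_rot: [0.992, 0.123, 0.0, -0.0]
ft_force: [-1.9, -0.1, 3.6]
grip_width: 0.359
grasp_force: 60.7
clock: 8.9
position: [0.4897, 0.2162, 0.0752]
ee_rot: [0.992, 0.123, 0.0, -0.0]
ft_force: [-0.9, -0.3, 1.6]
grip_width: 0.357
grasp_force: 60.5
clock: 9.1
position: [0.4908, 0.2162, 0.0751]
ee_rot: [0.992, 0.123, 0.0, 0.0]
ft_force: [1.5, -0.5, -0.5]
grip_width: 0.357
grasp_force: 60.1
```

```bash
python3 -m inch '[[[0.001,0,0,0,0,0,1],[0.001,0,0,0,0,0,1]]]'
python3 -m inch '[[[0,0,0.001,0,0,0,1],[0,0,0.001,0,0,0,1],[0,0,0.001,0,0,0,1]]]'
```

```text
clock: 9.3
position: [0.4915, 0.2165, 0.0751]
ee_rot: [0.992, 0.123, -0.0, 0.0]
ft_force: [-0.1, -1.2, -1.5]
grip_width: 0.357
grasp_force: 60.0
clock: 9.6
position: [0.4917, 0.2164, 0.0743]
ee_rot: [0.992, 0.123, 0.0, 0.0]
ft_force: [1.5, -1.9, 0.9]
grip_width: 0.361
grasp_force: 60.3
```

```bash
python3 -m inch '[[[0.0007,0.001,0,0,0,0,1],[0.0007,0.001,0,0,0,0,1],[0.0007,0.001,0,0,0,0,1]]]'
python3 -m inch '[[[0,0,0.001,0,0,0,1],[0,0,0.001,0,0,0,1],[0,0,0.001,0,0,0,1]]]'
```

```text
clock: 9.9
position: [0.4923, 0.2159, 0.0742]
ee_rot: [0.992, 0.123, -0.0, -0.0]
ft_force: [-0.6, -0.0, -0.3]
grip_width: 0.356
grasp_force: 60.0
clock: 10.2
position: [0.4924, 0.2157, 0.0731]
ee_rot: [0.992, 0.123, -0.0, 0.0]
ft_force: [0.2, -2.0, -2.4]
grip_width: 0.362
grasp_force: 59.9
```

```bash
python3 -m inch '[[[0,0.0008,0,0,0,0,1],[0,0.0008,0,0,0,0,1],[0,0.0008,0.001,0,0,0,1],[0,0.0008,0.002,0,0,0,1],[0,0.0008,0.002,0,0,0,1]]]'
python3 -m inch '[[[0,0,0.001,0,0,0,1],[0,0,0.002,0,0,0,1],[0,0,0.003,0,0,0,1],[0,0,0.003,0,0,0,1]]]'
```

```text
clock: 10.7
position: [0.4925, 0.2152, 0.0711]
ee_rot: [0.992, 0.123, -0.0, 0.0]
ft_force: [-0.4, -0.3, -1.1]
grip_width: 0.362
grasp_force: 59.9
clock: 11.1
position: [0.4925, 0.215, 0.0681]
ee_rot: [0.992, 0.123, -0.0, 0.0]
ft_force: [-0.1, 0.1, -1.1]
grip_width: 0.356
grasp_force: 59.9
```

```bash
python3 -m inch '[[[0,0,0.0007,0,0,0,1],[0,0,0.0014,0,0,0,1],[0,0,0.002,0,0,0,1],[0,0,0.0025,0,0,0,1],[0,0,0.003,0,0,0,1],[0,0,0.0035,0,0,0,1],[0,0,0.004,0,0,0,1],[0,0,0.0045,0,0,0,1],[0,0,0.005,0,0,0,1],[0,0,0.005,0,0,0,1]]]' 80
python3 -m inch '[[[0,0,0.0005,0,0,0,1],[0,0,0.001,0,0,0,1],[0,0,0.0015,0,0,0,1],[0,0,0.002,0,0,0,1],[0,0,0.0025,0,0,0,1],[0,0,0.0025,0,0,0,1]]]'
```

```text
clock: 12.1
position: [0.4926, 0.2151, 0.0633]
ee_rot: [0.992, 0.123, 0.0, 0.0]
ft_force: [-1.7, -0.5, 5.2]
grip_width: 0.351
grasp_force: 85.6
clock: 12.7
position: [0.4927, 0.2151, 0.0611]
ee_rot: [0.992, 0.123, 0.0, 0.0]
ft_force: [-3.9, -2.2, 7.6]
grip_width: 0.353
grasp_force: 86.3
```

```bash
python3 -m inch '[[[0,0,0.0004,0,0,0,1],[0,0,0.0008,0,0,0,1],[0,0,0.0008,0,0,0,1]]]'
python3 -m inch '[[[0,0,0.0003,0,0,0,1],[0,0,0.0006,0,0,0,1],[0,0,0.0006,0,0,0,1]]]'
```

```text
clock: 13.0
position: [0.4927, 0.2151, 0.061]
ee_rot: [0.992, 0.123, 0.0, 0.0]
ft_force: [-6.4, -4.0, 17.3]
grip_width: 0.352
grasp_force: 87.5
clock: 13.3
position: [0.4927, 0.2152, 0.0609]
ee_rot: [0.992, 0.123, 0.0, 0.001]
ft_force: [-10.3, -5.3, 24.3]
grip_width: 0.352
grasp_force: 88.3
```

```bash
python3 -m inch '[[[0,0,-0.0003,0,0,0,1],[0,0,-0.0004,0,0,0,1],[0,0,-0.0004,0,0,0,1],[0,0,-0.0004,0,0,0,1]]]'
python3 - <<'E'
from fit import *
im=imaging.camera("side");cv2.imwrite("pics/side4.png",im);u,v=302,183
cv2.imwrite("pics/end.png",cv2.resize(im[v-40:v+40,u-50:u+50],None,fx=7,fy=7,interpolation=cv2.INTER_CUBIC))
E
```

```text
clock: 13.7
position: [0.4927, 0.2152, 0.061]
ee_rot: [0.992, 0.123, 0.0, 0.0]
ft_force: [-7.2, -4.3, 19.2]
grip_width: 0.352
grasp_force: 87.6
```

View pics/end.png

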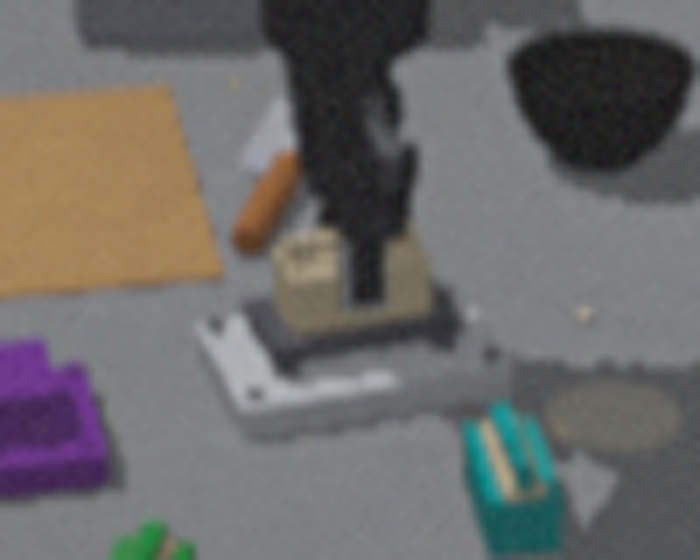

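The picture shows the model at about crop (355,285), flat on the seat, level and square with the jig, and the seat is down. The force rose steeply at TCP z 0.061, 15 mm below the pin-tip contact, so the seat is on its stop.

```bash
python3 -c "
from workcell import order
print(order.hand_in())"
```

```text
the job is handed in; nothing more can be done
None
```

The long model is on the pin with the spring seat fully down, still gripped and pressed at about 19 N, and the job was handed in at about 13.7 s on the robot's clock.

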